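# Stock check of the green tilt-out bin on the jeweller's bench

## Task

For the stock check, tip the green tilt-out bin of brass rings forward by its upright grip as far as it goes, leave it open for about a second so that the overhead camera can see what is left, then push it back until it clicks shut. Keep the blue and yellow bins shut, and let go at the end.

Things in the scene. Friction and masses are not known exactly. Their poses are not given: they have to be found in the camera images.
- green_grip (a point): Centre of the GREEN bin's grip: a green fin 50 mm wide, 10 thick, 35 tall, standing on top of its front panel; 0.1395 m above the bench when shut (fin top 0.157 m; grey case roof behind it 0.122 m). Axes turn with the bin: z up the fin, y along its width, x towards the case's back; it tips to -x, towards the robot, about a pivot along y 115.5 mm below this point; the grip swings on that radius.
- green_bin (a joint): Forward tilt of the green bin, rad: 0 shut, 0.85 fully out on its stop. A sprung catch holds it shut: about 5 N at the grip frees it. Pushed back, it meets the catch at about 0.12; pushed on with about 5 N it snaps to 0 (the click). In between, a stiff pivot (about 1 N at the grip) keeps it where it is left.
- blue_bin (a joint): Forward tilt of the BLUE bin, rad, 0 shut; same build, blue fin; starts shut and stays shut. The three bins' cases, 88 mm wide and 100 mm deep, are fixed side by side on a board, 92 mm centre to centre, in any order; 0.15 m in front of them is free of things.
- yellow_bin (a joint): Forward tilt of the YELLOW bin, rad, 0 shut; same build, yellow fin; starts shut and stays shut.

How it is judged (in metres and radians):
On the way:
1. the green bin is tipped well forward (over 0.65 rad) and stays so for half a second (value of joint green_bin above 0.65 rad), for 0.5 s.
At the end, for the whole second after the job is handed in: The green bin is back past its catch and at rest (tilt under 0.04 rad, under 5 mm at the grip), and the blue and yellow bins are shut (under 0.04 rad) (value of joint each of green_bin, blue_bin, yellow_bin below 0.04 rad and velocity of joint green_bin between -0.05 and 0.05 rad/s); the robot touches nothing.
It fails at once if the blue or the yellow bin is tipped out past its catch (over 0.09 rad) (value of joint any of blue_bin, yellow_bin above 0.09 rad).
It also fails if it takes over 35 s, if anything falls off the work surface, if the arm or the gripper's body presses on something with over 40 N, if the wrist force passes 120 N, or if a joint passes its speed limit or range.

## Robot

A 7-joint arm with a two-finger parallel gripper is mounted at the origin on the work surface. World frame = base frame: x ahead of the robot, y to its left, z up, the work surface at z = 0. Lengths are in mm, angles in rad, forces in N, time in s.
With the tool pointing down it reaches from about 400 to 925 mm from the base axis. Payload 4.1 kg.
Tool frame: the origin (TCP) lies midway between the tips of the shut fingers; the grasp point (between the pads) lies 19 mm behind it (grip_point_offset is the distance from the TCP to the grasp point, in mm); z points along the fingers, y is the line along which they close (so a half turn about z gives the same grasp; the last joint's range is limited). The gripper opens to 85 mm and grips with 20 to 120 N. Pads are 22 mm wide; open, the fingers measure 114 mm over their backs; the gripper's body (76 mm by 85 mm) begins 54 mm behind the grasp point. The pads swing forward as they close: fully open they stand 13 mm farther back than shut.
Start: joints at [1.181, 0.398, 0.045, 1.537, -0.019, 1.207, -0.051], TCP at [186.404, -622.734, 231.347] pointing down, gripper open.
Joint ranges: [-2.82, 2.82], [-0.49, 2.23], [-1.37, 1.46], [0, 2.46], [-1.36, 4.5], [0.23, 2], [-2.94, 2.94]. Speed limits (rad/s): [2.57, 2.57, 3.14, 3.14, 3.14, 3.14, 3.14].

## Interface

Orientations are given as a rotation vector (axis times angle).
In Python, from plant import * gives the robot as it stands.
- The arm moves only by the shell command python3 -m handwheel 'ROWS' [FORCE]. ROWS is JSON, a list that holds one entry, the list of rows, each a list of 7 numbers: the turn, a rotation vector about the world's x, y, z in degrees, then the shift along the world's x, y, z in cm, then the finger opening in cm, from 0 to 8.54. In form: [[[ax, ay, az, tx, ty, tz, grip], ...]]. A call has 1 to 12 rows; each row shifts and turns the commanded pose from where the row before left it; what a row does not reach is not made up. A row lasts 1/8 s, in which the tool goes at most 62.5 mm and 10.7 degrees, less where a joint would pass 70% of its speed; a pose out of reach is approached as far as the arm can. A call with a gripper value outside its range is refused whole. The fingers move at their own pace and stop on an object; FORCE is the grip in N (left out, the last holds). Time passes only in rows, so rows that do not move let the fingers close. It gives the time, the measured TCP pose, the force, the opening and the grip force at its end, in the units of the state.
- get_state(): the state, without advancing time (a new reading comes with each control period).
- get_image(name): name is "scene" or "top" or "wrist"; returns a dict with "color" (480x640x3 uint8, red, green, blue), "fx", "fy", "cx", "cy" (pixels), "R" (3x3) and "t" (3): a world point X has camera coordinates R X + t; the wrist camera has in their place "tool_from_camera" (4x4, takes a point from camera to tool coordinates, whose origin is the TCP and whose axes are the flange's). Camera axes: x right, y down, z forward; pixel columns grow to the right and rows downward; lengths in mm; the calibration is good to about 2 mm. A picture is of the moment at which its call begins: read the wrist's pose just before it. There is no depth.
- finish_job(): hands the job in; it is judged then, once.
The state is a dict: "time_s": time; "joint_positions": joint angles; "joint_vel": joint speeds; "joint_torque": joint torques, N m; "tcp_pos": TCP position; "tcp_rot": TCP orientation; "force": force on the tool from outside, world axes, zero at the start; "wrist_torque": the same for the moment, N m; "opening": finger opening in mm; "gripper_force": force on a finger pad.
Only numpy, scipy, OpenCV 4.12 (cv2) and the standard library are available. Lean on these libraries where they do the work, as an engineer would, in place of code of your own. Each camera call takes 0.05 s, during which the arm holds its last target. There are 200 camera calls.

## Working session

There is one attempt and no reset: what is moved stays moved. The work goes in short steps, Python scripts to look and compute and a shell command to move; the robot and the scene stay as the last step left them, time stands still between calls to the robot, and variables do not carry over. Pictures are saved under pics/ and viewed, at most 10 in all, crops included, and the job is handed in when it is done.

```bash
mkdir -p pics; python3 - <<'E'
from plant import *
import cv2
s=get_state(); print({k:s[k] for k in("time_s","tcp_pos","tcp_rot","opening","force")})
for n in("scene","top"):
    i=get_image(n); cv2.imwrite(f"pics/{n}0.png",i["color"][:,:,::-1]); print(n,i["fx"],i["cx"],i["cy"],i["R"],i["t"])
E
```

```text
{'time_s': 0.0, 'tcp_pos': array([ 186.1830957 , -622.11181257,  230.27868677]), 'tcp_rot': array([-3.10654810e+00, -4.55083134e-01,  6.57078662e-04]), 'opening': 85.48151071129607, 'force': array([0.50119844, 0.36786983, 0.15742132])}
scene 525.5986106765885 318.45249872449006 235.9214838971776 [[ 0.75020716  0.66091944 -0.01935736]
 [ 0.44396124 -0.52520191 -0.72598992]
 [-0.48998738  0.53604892 -0.68743285]] [-488.16307397 -130.15891262 1011.14990682]
top 549.9091080170001 318.0006473641043 237.15071727532788 [[-1.73152310e-03 -9.99947484e-01  1.01010918e-02]
 [-9.90742005e-01  3.44209437e-04 -1.35757731e-01]
 [ 1.35747125e-01 -1.02426436e-02 -9.90690570e-01]] [ 65.54517721 626.951759   808.19484774]
```

View pics/top0.png

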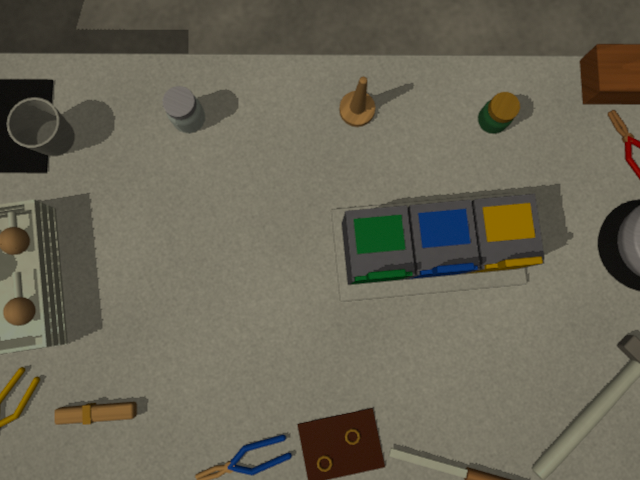

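View pics/scene0.png

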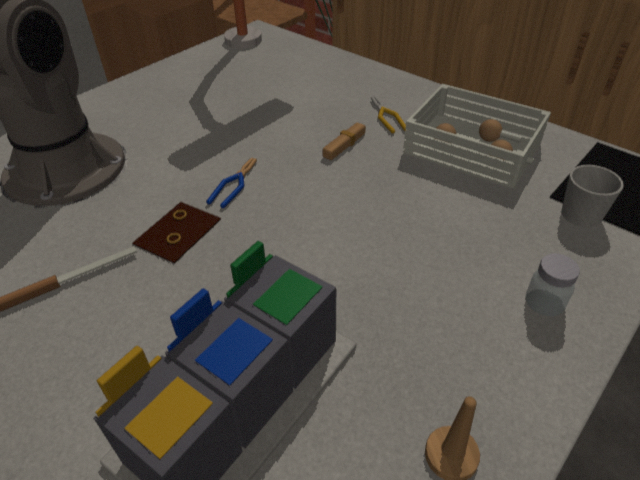

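```bash
cat > h.py <<'E'
from plant import *
import numpy as np, cv2
HUE={"green":(50,80),"blue":(100,125),"yellow":(18,28)}
def blobs(im,c,box):
    hsv=cv2.cvtColor(im["color"],cv2.COLOR_RGB2HSV); lo,hi=HUE[c]
    m=cv2.inRange(hsv,(lo,150,40),(hi,255,255)); k=np.zeros_like(m); x0,y0,x1,y1=box; k[y0:y1,x0:x1]=m[y0:y1,x0:x1]
    cs=cv2.findContours(k,cv2.RETR_EXTERNAL,cv2.CHAIN_APPROX_NONE)[0]
    return sorted([c for c in cs if cv2.contourArea(c)>25],key=cv2.contourArea)[::-1][:3]
def ray(im,u,v,z):
    R=np.array(im["R"]);C=-R.T@np.array(im["t"])
    d=R.T@np.array([(u-im["cx"])/im["fx"],(v-im["cy"])/im["fy"],1]); return C+d*(z-C[2])/d[2]
E
python3 - <<'E'
from h import *
np.set_printoptions(precision=1,suppress=True)
for n,box in(("top",(330,190,560,300)),("scene",(80,220,350,460))):
    im=get_image(n)
    for c in HUE:
        for b in blobs(im,c,box):
            r=cv2.minAreaRect(b); q=cv2.boxPoints(r)
            print(n,c,cv2.contourArea(b),np.array(r[0]),np.array(r[1]),"z122",ray(im,*r[0],122)[:2],"corners z157",[ray(im,*p,157)[:2] for p in q], q.tolist() if n=="scene" else "")
a=cv2.resize(get_image("scene")["color"][220:340,160:300],None,fx=4,fy=4);cv2.imwrite("pics/s1.png",a[:,:,::-1])
a=cv2.resize(get_image("top")["color"][200:300,330:480],None,fx=5,fy=5);cv2.imwrite("pics/t1.png",a[:,:,::-1])
E
```

```text
top green 1571.5 [379.  233.8] [34.8 48.1] z122 [620.8 -19.9] corners z157 [array([636.2,  18.5]), array([642.4, -46.1]), array([595.5, -49.4]), array([589.4,  14.6])] 
top green 320.5 [381.7 275.4] [ 9.7 58.9] z122 [562.4 -22.7] corners z157 [array([561.7,  21.2]), array([571.3, -56.6]), array([558.5, -57.9]), array([549. ,  19.8])] 
top blue 1588.5 [443.7 227.8] [34.8 48.6] z122 [ 629.3 -111.2] corners z157 [array([644.4, -68.5]), array([ 650.7, -134.1]), array([ 603.5, -136.8]), array([597.4, -71.7])] 
top blue 423.0 [445.3 269.6] [ 9.7 63.8] z122 [ 570.4 -111.5] corners z157 [array([569.9, -60.2]), array([ 578.3, -145.1]), array([ 565.5, -145.9]), array([557.2, -61.2])] 
top yellow 1624.5 [508.5 222. ] [35.4 49.2] z122 [ 637.7 -203.1] corners z157 [array([ 652.7, -155.9]), array([ 659.4, -222.6]), array([ 611.2, -224.7]), array([ 604.7, -158.6])] 
top yellow 447.5 [506.3 264. ] [10.  71.9] z122 [ 578.2 -197.1] corners z157 [array([ 576.8, -136.3]), array([ 586.8, -232.5]), array([ 573.5, -233.1]), array([ 563.5, -137.2])] 
scene green 1722.5 [287.2 295.8] [36.8 58.7] z122 [624.2 
[... 1170 characters left out ...]
4656982421875]]
scene yellow 3378.0 [168.4 415.4] [46.9 78.4] z122 [ 640.6 -203. ] corners z157 [array([ 641.5, -241.7]), array([ 631.6, -175.3]), array([ 682. , -175.9]), array([ 687.6, -239.2])] [[124.3508529663086, 427.683349609375], [178.35479736328125, 370.83709716796875], [212.3626708984375, 403.14459228515625], [158.35873413085938, 459.9908447265625]]
scene yellow 1572.0 [120.6 376.9] [28. 85.] z122 [ 569.2 -209.3] corners z157 [array([ 583.5, -250.7]), array([ 573.3, -175.3]), array([ 607.8, -177.5]), array([ 614.8, -250.3])] [[79.89996337890625, 395.4342041015625], [142.38853454589844, 337.87896728515625], [161.324462890625, 358.43798828125], [98.83589172363281, 415.99322509765625]]
```

View pics/s1.png

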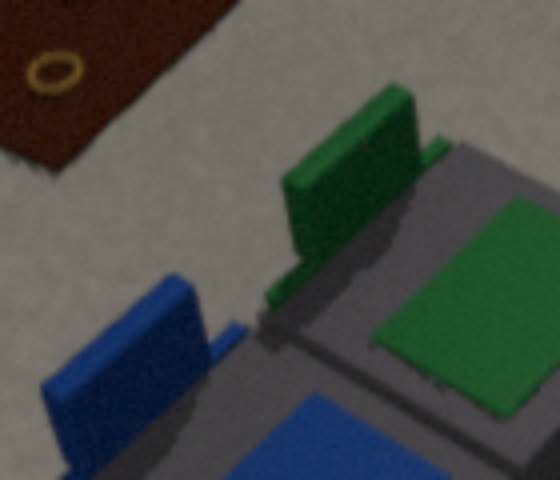

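View pics/t1.png

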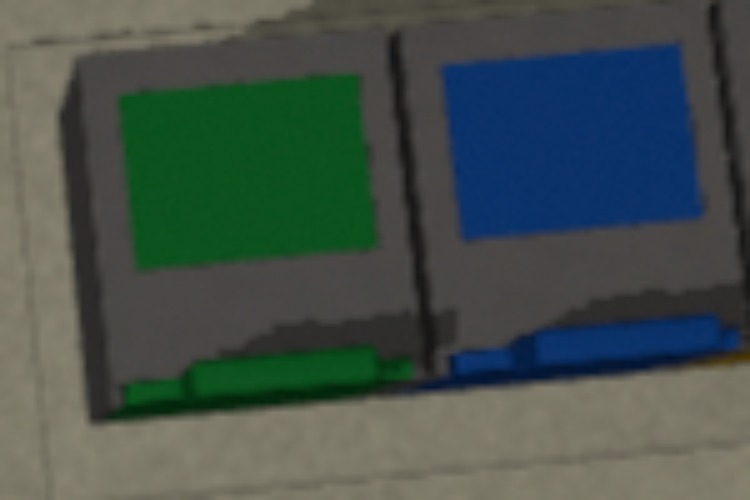

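```bash
python3 - <<'E'
from h import *
from scipy.spatial.transform import Rotation as R
np.set_printoptions(precision=2,suppress=True)
print(ray(get_image("top"),386.6,274.2,157),ray(get_image("scene"),247,254.25,157))
s=get_state();r=R.from_rotvec(s["tcp_rot"]);print(r.as_matrix(),s["tcp_pos"])
a=np.deg2rad(5.27);x=[np.cos(a),np.sin(a),0];y=[-np.sin(a),np.cos(a),0]
for sg in(1,-1):
  t=R.from_matrix(np.array([np.cross(np.array(x)*sg,[0,0,-1]),np.array(x)*sg,[0,0,-1]]).T)
  print(sg,np.rad2deg((t*r.inv()).as_rotvec()))
w=get_image("wrist");print(w["tool_from_camera"])
E
```

```text
[561.7 -24.8 157. ] [567.   -26.15 157.  ]
[[ 0.96  0.29 -0.  ]
 [ 0.29 -0.96  0.  ]
 [-0.   -0.   -1.  ]] [ 186.35 -622.65  231.21]
1 [-0.   -0.01 78.6 ]
-1 [  -0.01    0.   -101.4 ]
[[   0.     -0.96   -0.28   71.33]
 [   1.      0.      0.      0.81]
 [  -0.     -0.28    0.96 -142.07]
 [   0.      0.      0.      1.  ]]
```

```bash
python3 -m handwheel '[[[0,0,6.6,3.1,4.9,0,8.5],[0,0,6.6,3.1,4.9,0,8.5],[0,0,6.6,3.1,4.9,0,8.5],[0,0,6.6,3.1,4.9,0,8.5],[0,0,6.6,3.1,4.9,0,8.5],[0,0,6.6,3.1,4.9,0,8.5],[0,0,6.6,3.1,4.9,0,8.5],[0,0,6.6,3.1,4.9,0,8.5],[0,0,6.6,3.1,4.9,0,8.5],[0,0,6.6,3.1,4.9,0,8.5],[0,0,6.6,3.1,4.9,0,6],[0,0,6,3.1,4.9,0,6]]]' 20
python3 - <<'E'
from h import *
from scipy.spatial.transform import Rotation as R
np.set_printoptions(precision=3,suppress=True)
s=get_state();im=get_image("wrist");T=np.array(im["tool_from_camera"]);r=R.from_rotvec(s["tcp_rot"]).as_matrix()
print(s["tcp_pos"],r,s["joint_positions"])
cv2.imwrite("pics/w1.png",im["color"][:,:,::-1])
A=np.eye(4);A[:3,:3]=r;A[:3,3]=s["tcp_pos"];A=A@T;B=np.linalg.inv(A)
im["R"],im["t"]=B[:3,:3],B[:3,3]
for p in([561.7,-24.8,157],[567,-26,157]):
    c=B[:3,:3]@p+B[:3,3];print(im["fx"]*c[0]/c[2]+im["cx"],im["fy"]*c[1]/c[2]+im["cy"])
E
```

```text
time_s: 1.95
tcp_pos: [559.3, -33.4, 231.7]
tcp_rot: [2.113, 2.323, 0.0]
force: [1.4, -0.1, -0.4]
opening: 60.0
gripper_force: 0.0
[559.338 -33.43  231.718] [[-0.095  0.996  0.001]
 [ 0.996  0.095 -0.001]
 [-0.001  0.001 -1.   ]] [ 0.441  0.273 -0.553  1.742  0.155  1.169 -0.061]
325.34134762566015 232.28493497950672
332.943207682738 234.69224449742657
```

View pics/w1.png

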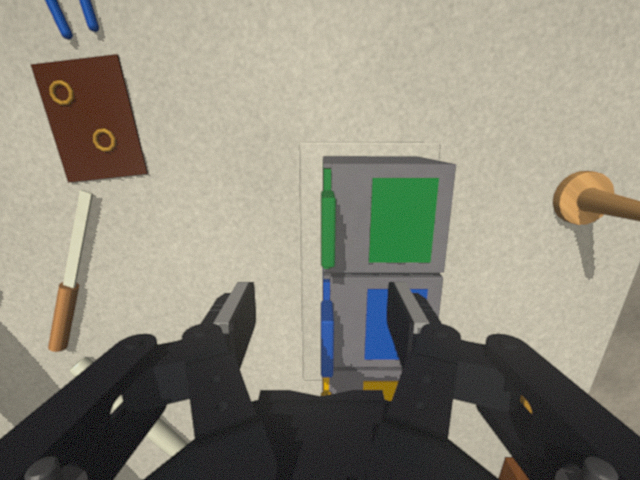

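```bash
python3 -m handwheel '[[[0,0,0,0.25,0.5,0,6],[0,0,0,0.2,0.4,0,6],[0,0,0,0,0,-3,6],[0,0,0,0,0,-3,6],[0,0,0,0,0,-2.5,6],[0,0,0,0,0,-2,6],[0,0,0,0,0,0,4]]]'; python3 -m handwheel '[[[0,0,0,0,0,0,2.5],[0,0,0,0,0,0,0.5],[0,0,0,0,0,0,0.5],[0,0,0,0,0,0,0.5],[0,0,0,0,0,0,0.5],[0,0,0,0,0,0,0.5]]]' 25
```

```text
time_s: 2.88
tcp_pos: [561.2, -27.7, 125.0]
tcp_rot: [-2.119, -2.317, 0.005]
force: [1.5, 0.2, 0.1]
opening: 43.3
gripper_force: 0.0
time_s: 3.62
tcp_pos: [563.5, -26.1, 127.6]
tcp_rot: [2.116, 2.32, 0.001]
force: [-1.5, -1.4, 6.4]
opening: 9.6
gripper_force: 29.3
```

```bash
python3 -m handwheel '[[[0.46,-4.98,0,-0.9,-0.08,-0.04,0.5],[0.46,-4.98,0,-0.89,-0.08,-0.12,0.5],[0.46,-4.98,0,-0.88,-0.08,-0.2,0.5],[0.46,-4.98,0,-0.86,-0.08,-0.27,0.5],[0.46,-4.98,0,-0.83,-0.08,-0.35,0.5],[0,0,0,0,0,0,0.5]]]'; cat > p.py <<'E'
from h import *
from scipy.spatial.transform import Rotation as R
s=get_state();z=R.from_rotvec(s["tcp_rot"]).as_matrix()[:,2]
print("tilt",np.rad2deg(np.arctan2(z@[.996,.092,0],-z[2])),s["tcp_pos"],s["force"],s["wrist_torque"],s["joint_positions"])
E
python3 p.py
```

```text
time_s: 4.38
tcp_pos: [519.0, -30.3, 117.4]
tcp_rot: [1.893, 2.074, 0.462]
force: [-2.4, -1.8, 5.8]
opening: 9.4
gripper_force: 29.5
tilt 25.173329152573185 [518.99269589 -30.32068612 117.35002802] [-2.43204412 -1.77615979  5.80210719] [-0.18979861  0.40782191 -0.02583401] [ 0.55577294  0.13235393 -0.58686451  2.28521244  0.1328245   0.30975045
 -0.03682149]
```

```bash
python3 -m handwheel '[[[0,0,0,0,0,0,2.5],[0,0,0,0,0,0,4],[0,0,0,0,0,0,4],[-0.4,4,0,0,0,0,4],[-0.4,4,0,0,0,0,4],[-0.4,4,0,0,0,0,4],[-0.4,4,0,0,0,0,4]]]'; python3 p.py;  python3 -m handwheel '[[[0,0,0,-0.6,-0.06,0,4],[0,0,0,-0.6,-0.06,0,4],[0,0,0,-0.6,-0.06,-0.1,4],[0,0,0,-0.6,-0.06,-0.3,4],[0,0,0,-0.6,-0.06,-0.4,4]]]'; python3 p.py
python3 - <<'E'
from h import *
a=get_image("top")["color"][150:400,250:600];b=get_image("scene")["color"][170:420,60:410]
cv2.imwrite("pics/c2.png",cv2.resize(np.hstack([a,b]),(798,285))[:,:,::-1])
E
```

```text
time_s: 5.25
tcp_pos: [519.4, -29.6, 116.4]
tcp_rot: [2.043, 2.241, 0.17]
force: [1.1, -0.2, -0.4]
opening: 40.1
gripper_force: 0.0
tilt 8.782895699831567 [519.41839107 -29.59097971 116.42235302] [ 1.07143294 -0.16179044 -0.39555599] [ 0.03195294  0.1648361  -0.00581992] [ 0.47614334  0.24811516 -0.56097274  2.07168663  0.19633353  0.71365233
 -0.10769814]
time_s: 5.88
tcp_pos: [488.8, -32.9, 108.5]
tcp_rot: [2.041, 2.239, 0.173]
force: [0.1, -0.5, 0.5]
opening: 39.9
gripper_force: 0.3
tilt 8.96492023050881 [488.81526968 -32.94585145 108.53596115] [ 0.10797378 -0.53006429  0.54374701] [-0.02686802  0.04974325  0.03175079] [ 0.50207289  0.2055899  -0.56846955  2.14555876  0.17041874  0.67186137
 -0.08154384]
```

View pics/c2.png

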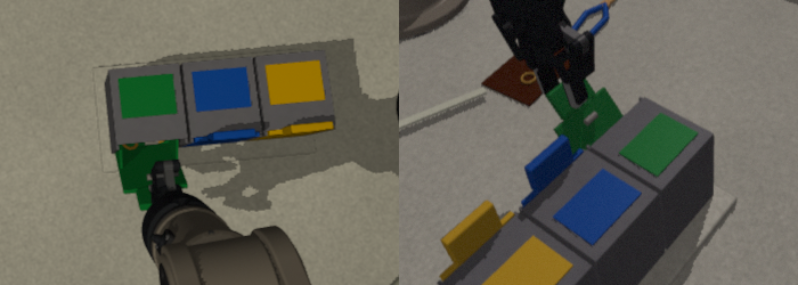

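The bin is tipping with the fin between the fingers, and the other two are shut. I'll continue to the stop.

```bash
python3 -m handwheel '[[[0,0,0,-0.5,-0.05,-0.4,4],[0,0,0,-0.5,-0.05,-0.4,4],[0,0,0,-0.5,-0.05,-0.45,4],[0,0,0,-0.4,-0.04,-0.4,4],[0,0,0,-0.3,-0.03,-0.3,4]]]'; python3 p.py;  python3 -m handwheel '[[[0,0,0,-0.3,-0.03,-0.3,4],[0,0,0,-0.2,0,-0.2,4],[0,0,0,0,0,0,4]]]'; python3 p.py
python3 - <<'E'
from h import *
a=get_image("top")["color"][150:400,250:600];b=get_image("scene")["color"][170:420,60:410]
cv2.imwrite("pics/c3.png",cv2.resize(np.hstack([a,b]),(798,285))[:,:,::-1])
E
```

```text
time_s: 6.6
tcp_pos: [469.8, -34.7, 90.3]
tcp_rot: [2.038, 2.236, 0.179]
force: [1.7, 1.5, 10.4]
opening: 39.9
gripper_force: 4.5
tilt 9.272859469845619 [469.84864248 -34.69663731  90.33109845] [ 1.73957577  1.5233469  10.43935667] [ 0.07222489 -0.86821131  0.03971338] [ 0.50723348  0.20139168 -0.56523388  2.20474415  0.17721301  0.61092503
 -0.0848917 ]
time_s: 6.98
tcp_pos: [470.8, -34.7, 89.0]
tcp_rot: [2.031, 2.229, 0.19]
force: [3.1, -0.0, 15.8]
opening: 40.2
gripper_force: 7.4
tilt 9.947034709124406 [470.78668667 -34.68248959  89.00725754] [ 3.14833042 -0.03033584 15.79051497] [ 0.17493856 -1.51930651 -0.00747672] [ 0.50706952  0.1997051  -0.5644818   2.21268924  0.18099019  0.59269527
 -0.08793138]
```

View pics/c3.png

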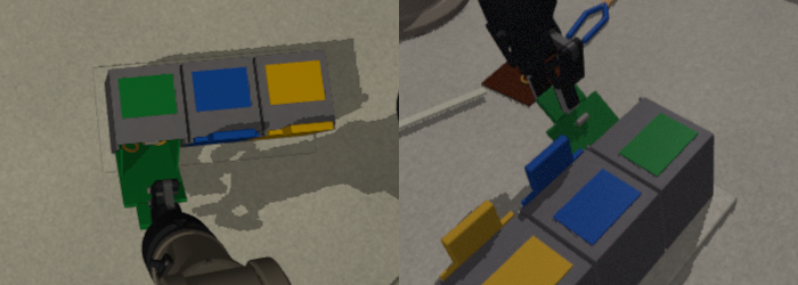

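At the stop: the force rises and the arm stalls at the predicted point. Now ease off slightly and dwell.

```bash
python3 -m handwheel '[[[0,0,0,0.3,0.03,0.3,4],[0,0,0,0.2,0,0.2,4],[0,0,0,0,0,0,4],[0,0,0,0,0,0,4],[0,0,0,0,0,0,4],[0,0,0,0,0,0,4],[0,0,0,0,0,0,4],[0,0,0,0,0,0,4],[0,0,0,0,0,0,4],[0,0,0,0,0,0,4],[0,0,0,0,0,0,4]]]'; python3 p.py
```

```text
time_s: 8.45
tcp_pos: [470.1, -34.6, 90.3]
tcp_rot: [2.038, 2.236, 0.179]
force: [6.0, 0.3, 4.7]
opening: 40.1
gripper_force: 3.5
tilt 9.277564409608706 [470.12073592 -34.64838795  90.28690991] [6.00212626 0.27092425 4.70880537] [ 0.13312718 -1.2278192  -0.02076817] [ 0.50718001  0.20194191 -0.56518761  2.20424664  0.17719714  0.61087638
 -0.08480557]
```

```bash
python3 -m handwheel '[[[-0.2,2.3,0,0.7,0.06,0.5,4],[-0.2,2.3,0,0.7,0.06,0.5,4],[-0.2,2.3,0,0.7,0.06,0.5,4],[-0.2,2.2,0,0.7,0.06,0.5,4],[0,0,0,0.7,0.06,0.5,4],[0,0,0,0.7,0.06,0.4,4],[0,0,0,0.7,0.06,0.4,4],[0,0,0,0.7,0.06,0.4,4]]]'; python3 p.py
python3 - <<'E'
from h import *
a=get_image("top")["color"][150:400,250:600];b=get_image("scene")["color"][170:420,60:410]
cv2.imwrite("pics/c4.png",cv2.resize(np.hstack([a,b]),(798,285))[:,:,::-1])
E
```

```text
time_s: 9.45
tcp_pos: [523.8, -30.1, 126.3]
tcp_rot: [-2.116, -2.321, 0.005]
force: [-1.7, 0.8, 0.2]
opening: 40.0
gripper_force: 0.3
tilt -0.1702287075241014 [523.75373268 -30.08319182 126.29765265] [-1.74292008  0.84837516  0.15414089] [-0.01719984  0.15967307 -0.005538  ] [ 0.43700061  0.32586757 -0.55140859  1.93519417  0.21090261  0.93986325
 -0.12427201]
```

View pics/c4.png

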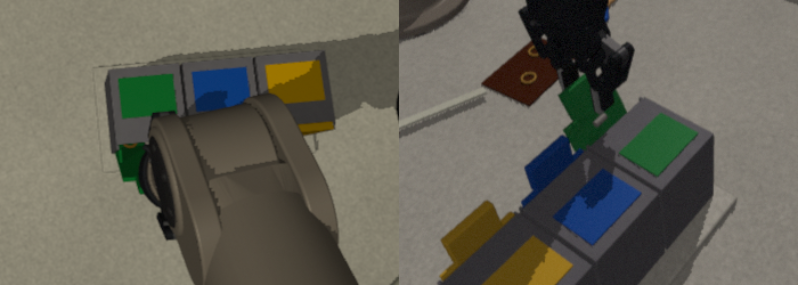

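```bash
python3 -m handwheel '[[[0,0,0,0.7,0.06,0.2,4],[0,0,0,0.7,0.06,0.2,4],[0,0,0,0.7,0.06,0.1,4],[0,0,0,0.7,0.06,0,4],[0,0,0,0.7,0.06,0,4]]]'; python3 p.py; python3 -m handwheel '[[[0,0,0,0.5,0.04,0,4],[0,0,0,0.5,0.04,0,4],[0,0,0,0.5,0.04,0,4],[0,0,0,0.4,0.04,0,4],[0,0,0,0.3,0.03,0,4],[0,0,0,0,0,0,4]]]'; python3 p.py
```

```text
time_s: 10.18
tcp_pos: [558.8, -27.1, 131.0]
tcp_rot: [-2.115, -2.321, 0.005]
force: [-0.5, -0.4, 0.7]
opening: 39.6
gripper_force: 0.3
tilt -0.2011394072020387 [558.82063254 -27.08254165 130.95693948] [-0.46374147 -0.38904989  0.72545565] [ 0.01417134  0.07035584 -0.01096684] [ 0.40922265  0.37908802 -0.54265707  1.85043809  0.23383615  0.97883549
 -0.14185494]
time_s: 10.92
tcp_pos: [578.5, -25.4, 130.7]
tcp_rot: [-2.114, -2.318, 0.011]
force: [-5.9, -0.6, 3.9]
opening: 39.7
gripper_force: 3.0
tilt -0.48553548966020077 [578.47054312 -25.42986505 130.67976298] [-5.93844378 -0.57330627  3.9190017 ] [-0.08850857  1.2790559   0.00730514] [ 0.39105671  0.41459501 -0.53597338  1.8005081   0.24827858  1.00224792
 -0.15207083]
```

```bash
python3 -m handwheel '[[[0,0,0,0.3,0.03,0,4],[0,0,0,0.3,0.03,0,4],[0,0,0,0,0,0,4]]]'; python3 -m handwheel '[[[0,0,0,-0.8,-0.07,0,4],[0,0,0,-0.8,-0.08,0,4],[0,0,0,-0.6,-0.05,0,4],[0,0,0,0,0,0,4],[0,0,0,0,0,2,4],[0,0,0,0,0,3,4],[0,0,0,0,0,4,4],[0,0,0,0,0,4,4],[0,0,0,-4,0,2,4],[0,0,0,-5,0,0,4],[0,0,0,-5,0,0,4],[0,0,0,0,0,0,4]]]'
python3 - <<'E'
from h import *
a=get_image("top")["color"][150:400,250:600];b=get_image("scene")["color"][170:420,60:410]
cv2.imwrite("pics/c5.png",cv2.resize(np.hstack([a,b]),(798,285))[:,:,::-1])
im=get_image("scene")
for c in HUE:
  for k in blobs(im,c,(80,220,350,460)):print(c,cv2.minAreaRect(k)[:2])
E
```

```text
time_s: 11.3
tcp_pos: [578.6, -25.5, 130.2]
tcp_rot: [-2.108, -2.311, 0.028]
force: [-20.0, -1.2, 13.5]
opening: 39.7
gripper_force: 9.5
time_s: 12.8
tcp_pos: [421.8, -27.0, 281.1]
tcp_rot: [2.117, 2.32, -0.009]
force: [-0.9, 0.2, -0.4]
opening: 40.2
gripper_force: 0.0
green ((287.25, 295.75), (36.769554138183594, 58.68986129760742))
green ((242.2037353515625, 267.8160095214844), (20.199060440063477, 60.55158233642578))
blue ((233.75003051757812, 350.2500305175781), (41.01219177246094, 68.58935546875))
blue ((187.1906280517578, 317.87847900390625), (24.751693725585938, 70.018310546875))
yellow ((168.3218994140625, 415.4102783203125), (46.95768356323242, 78.32648468017578))
yellow ((120.6339340209961, 376.9188537597656), (27.766138076782227, 84.95701599121094))
```

View pics/c5.png

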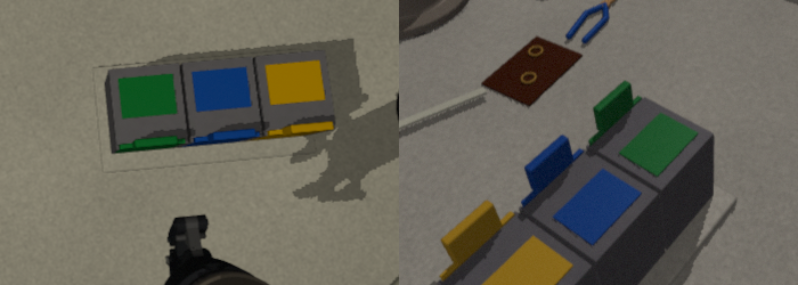

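Green stalled hard at the predicted shut position under 20 N, all three bins look shut, and the arm is clear.

```bash
python3 -c "
from plant import *
print(finish_job())"
```

```text
the job is handed in; nothing more can be done
None
```

I tipped the green bin forward to its stop, held it there for over a second and pushed it shut until it stalled at its closed position; blue and yellow look shut in the last picture, the gripper is clear of everything, and the job is handed in at about 13 s (no score was returned).

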